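# Carry a clean backing disc on a lifter blade to the weld fixture and clamp it

## Task

The copper backing disc lies on the blade of the blue-handled lifter and has been degreased, so the gripper must not touch it: take the lifter by its handle, carry the disc on the blade, held level all the time, to the weld fixture, set it down on the two green ledges snug against the two brass pins, the blade touching the fixture only gently, and draw the blade out from under it. Put the lifter back on its grey rest as it lay, and press the red clamp handle down over its toggle point so that the clamp stays shut on the disc. Leave the spray can, the tub and the screwdriver where they are.

Things in the scene. Friction and masses are not known exactly. Their poses are not given: they have to be found in the camera images.
- lifter: Flat lifter, 0.22 kg. Its x runs along the tool towards the blade tip, z up. Origin: under the handle at the grip place. Handle: blue, 22 mm wide (y), 24 mm high (z 0 to 24), x from -75 to +45. Blade: steel, 34 mm wide, 3 mm thick (underside z = 8, top z = 11), x from 42 to the tip at 140. Grip the handle across y, at x = 0, z = 12; the rest's blocks leave x from -50 to +55 free.
- tip (a point): The middle of the lifter blade's front edge, 140 mm ahead of the lifter's origin.
- rest: Fixed grey rest that the lifter lies on, its x along the lifter. Origin: centre of its underside. Foot plate 10 mm thick, x from -80 to 90, 70 mm wide; a block at x = -75 to -55 with its top at z = 40 carries the handle, one at x = 60 to 80 with its top at z = 48 carries the blade; both 60 mm wide. The lifter in place has its origin 40 mm above the rest's origin and the same x.
- disc: Copper disc, 70 mm across, 5 mm thick, 0.13 kg. Origin: centre of its underside. It starts lying loose on the lifter's blade, its centre near lifter x = 115 (within 5 mm). It slides if it is tilted or jerked.
- fixture: Weld fixture. Fixed grey foot 35 mm high, x from -40 to 150, 110 mm wide; origin on the bench under the middle of the nest. The lifter comes in along the fixture's +x, from its -x side. On the foot stands a dark head (84 mm wide, x from -40 to 140) set 0 to 45 mm (h) higher than the heights given here. h is new each time and not reported: feel for it. Rest the blade on it lightly.
- nest (a point): Point over the fixture's origin, 64 mm above the bench: the middle between the ledge tops if h = 0 (it does not rise with h). Two green ledges, x -37 to 37 mm from here, leave a 48 mm wide, 12 mm deep slot for the blade, open at -x. Two brass pins, 8 mm thick, at x = 25, y = +-30, end 14 mm above the ledges; a disc touching both is centred. Blade on slot floor: disc 9 mm clear of it.
- pivot (a point): Where the clamp handle's pivot is if h = 0: fixture x = 95, y = 0, 100 mm above the bench (does not rise with h). The handle reaches 115 mm from the pivot, red from 30 mm on, 24 mm wide, 14 mm thick. Two grey cheeks at x = 60 to 110, tops 10 mm above the pivot. The open steel clamp arm stands up over x = 15 to 75 (pad under its end), up to 85 mm above the pivot.
- clamp (a joint): Angle of the red clamp handle about its pivot. 0 = open, pointing up and to fixture +x, 0.95 rad above level; 0.95 = level, to +x. A spring throws it back open before the toggle point at 0.55 and holds it shut beyond; shut on a disc it reads about 0.94. Pressed straight down 55 mm beyond (+x of) the pivot it takes up to 14 N.
- can: Loose spray can, 64 mm across, 170 mm high; origin at the centre of its underside. Bystander.
- tub: Clear tub of bolts, 110 by 150 mm, 50 mm high; origin at the centre of its underside. Bystander.
- screwdriver: Screwdriver with a yellow handle lying on the bench, 190 mm long; origin under its middle, x along it. Bystander.
Not all that is in view belongs to the job. Several things look just like the fixture: the one meant starts farthest to the robot's left. There is more than one size of the disc; the job needs the larger.

How it is judged:
On the way, in this order (a step that is already met when the one before it is completed fails the run):
1. the lifter is lifted off its rest with the disc riding on its blade (z of lifter in the frame of rest above 0.055 m and contact force between lifter and rest below 0.05 N and contact force between disc and lifter above 0.4 N), for 0.2 s.
2. the disc lies on the ledges, within 4 mm of its place against the pins, and the blade is drawn out from under it (x of disc in the frame of fixture between -0.004 and 0.004 m and y of disc in the frame of fixture between -0.004 and 0.004 m and contact force between disc and fixture above 0.4 N and contact force between disc and lifter below 0.02 N and x of lifter in the frame of fixture below -0.165 m), for 0.2 s.
At the end, for the whole second after the job is handed in: The disc lies flat (within 0.07 rad) on the ledges within 4 mm of its place against the pins, pressed by the clamp (handle beyond 0.8 rad); the lifter lies at rest on both blocks of its rest, within 15 mm of its place lengthwise and sideways, blade the same way as at first (x of disc in the frame of fixture between -0.004 and 0.004 m and y of disc in the frame of fixture between -0.004 and 0.004 m and angle between disc's own z axis and vertical below 0.07 rad and contact force between disc and fixture above 4 N and value of joint clamp above 0.8 rad and x of lifter in the frame of rest between -0.015 and 0.015 m and y of lifter in the frame of rest between -0.015 and 0.015 m and z of lifter in the frame of rest between 0.035 and 0.045 m and angle between lifter's own z axis and vertical below 0.1 rad and x of tip in the frame of rest above 0.12 m and linear speed of each of lifter, disc below 0.02 m/s); the robot touches nothing.
It fails at once if the gripper touches the disc (contact force between disc and the fingers above 0.05 N).
It fails at once if the disc is tilted by more than 0.3 rad or the lifter by more than 0.12 rad (angle between disc's own z axis and vertical above 0.3 rad or angle between lifter's own z axis and vertical above 0.12 rad).
It fails at once if the disc falls off the blade or the ledges (height (world z) of disc below 0.045 m).
It fails at once if the lifter is pressed on the fixture with more than 18 N (contact force between lifter and fixture above 18 N).
It fails at once if the can, the tub or the screwdriver is moved more than 30 mm (distance of any of can, tub, screwdriver from where it was at the start of the episode above 0.03 m).
It also fails if it takes over 72 s, if anything falls off the work surface, if the arm or the gripper's body presses on something with over 40 N, if the wrist force passes 120 N, or if a joint passes its speed limit or range.

## Robot

A 6-joint arm with a two-finger parallel gripper is mounted at the origin on the work surface. World frame = base frame: x ahead of the robot, y to its left, z up, the work surface at z = 0. Lengths are in m, angles in rad, forces in N, time in s.
With the tool pointing down it reaches from about 0.35 to 0.975 m from the base axis. Payload 7.1 kg.
Tool frame: the origin (TCP) lies midway between the tips of the shut fingers; the grasp point (between the pads) lies 19 mm behind it; z points along the fingers, x is the direction in which the jaws open and shut, and the axes are right-handed (so a half turn about z gives the same grasp; the last joint's range is limited). The gripper opens to 88 mm and grips with 3 to 60 N. Pads are 20 mm wide; open, the fingers measure 115 mm over their backs; the gripper's body (75 mm by 178 mm) begins 61 mm behind the grasp point.
Start: joints at [1.281, 0.423, 1.63, -0, 1.089, -0.019], TCP at [0.167, 0.602, 0.223] pointing down, gripper open.
Joint ranges: [-3, 3], [-0.9, 2.11], [0.09, 2.58], [-1.31, 4.45], [0.11, 2.69], [-2.54, 2.54]. Speed limits (rad/s): [2.39, 2.39, 3.01, 3.14, 3.14, 3.14].

## Interface

Orientations are given as a unit quaternion [w, x, y, z].
In Python, from station import move_pose, movel, movej, command_gripper, wait, inverse_kinematics, read_camera, camera_info, MotionError, job_done, get_time, get_joint_pos, get_qvel, get_effort, get_tcp_pos, get_ee_rot, get_ft_force, get_ft_torque, get_grip_width gives the robot as it stands. Calls block until the motion is done:
- move_pose(position, orientation): joint-space move of the TCP to a pose.
- movel(position, frame=None, v=0.15, until_force=None): straight line of the TCP; frame=None keeps the orientation; v is the mean speed in m/s. With until_force (N) it stops when the force on the tool has changed by that much, and returns True; else False.
- movej(angles): joint-space move.
- command_gripper(opening): opening from 0.0 (shut) to 1.0 (fully open); the grip force is fixed at half the most; returns when the fingers have stopped.
- wait(seconds).
- inverse_kinematics(position, orientation): joint angles nearest the present ones, or None.
- read_camera(name): name is "scene" or "top"; returns the picture (400x640x3 uint8, red, green, blue); there is no depth.
- camera_info(name): a dict with "intrinsics" (3x3 intrinsics, pixels), "dist" ([k1, k2, p1, p2, k3] as OpenCV has them; the pictures are not rectified), "T" (4x4, takes a point from camera to world coordinates). Camera axes: x right, y up, looking along -z (the intrinsics and any distortion apply to the point x, -y, -z); pixel columns grow to the right and rows downward; lengths in m; the calibration is good to about 2 mm. A picture is of the moment at which its call begins. camera_info takes no time and is no camera call.
A pose or a line that the arm cannot do raises MotionError and nothing moves.
- job_done(): hands the job in, once; it reports no verdict.
Readings, each from a call of its own:
- get_time(): time.
- get_joint_pos(): joint angles.
- get_qvel(): joint speeds.
- get_effort(): joint torques, N m.
- get_tcp_pos(): TCP position.
- get_ee_rot(): TCP orientation.
- get_ft_force(): force on the tool from outside, world axes, zero at the start.
- get_ft_torque(): the same for the moment, N m.
- get_grip_width(): opening from 0.0 (shut) to 1.0 (fully open).
Only numpy, scipy, OpenCV 4.12 (cv2) and the standard library are available. Lean on these libraries where they do the work, as an engineer would, in place of code of your own. Each camera call takes 0.05 s, during which the arm holds its last target.

## Working session

There is one attempt and no reset: what is moved stays moved. The work goes in short steps, each a Python script; the robot and the scene stay as the last script left them, time stands still between calls to the robot, and variables do not carry over. Pictures are saved under pics/ and viewed, and the job is handed in when it is done.

```bash
ls; mkdir -p pics; python3 - <<'E'
from station import *
import cv2, numpy as np
for n in("scene","top"):
    im=read_camera(n); cv2.imwrite(f"pics/{n}0.png",im[:,:,::-1]); 
    i=camera_info(n); print(n,i["intrinsics"],i["dist"],np.round(i["T"],4))
print(get_time(),get_tcp_pos(),get_ee_rot(),get_ft_force())
E
```

```text
pics
scene [[454.85019879   0.         320.88168887]
 [  0.         454.85019879 204.12600689]
 [  0.           0.           1.        ]] [-0.05037751  0.          0.          0.          0.        ] [[-0.6264 -0.5164  0.5839  1.1006]
 [ 0.7793 -0.3972  0.4847  0.4313]
 [-0.0184  0.7586  0.6513  0.7362]
 [ 0.      0.      0.      1.    ]]
top [[441.96381712   0.         317.21537663]
 [  0.         441.96381712 194.17984515]
 [  0.           0.           1.        ]] [-0.01751165  0.          0.          0.          0.        ] [[-0.0658  0.9743 -0.2156  0.2376]
 [-0.9978 -0.0653  0.0096 -0.0372]
 [-0.0047  0.2157  0.9764  1.3267]
 [ 0.      0.      0.      1.    ]]
0.1 [0.16701948 0.60174607 0.22198858] [ 4.09450450e-04  7.96071719e-01  6.05201901e-01 -5.55971447e-04] [-0.83101657  0.42966057  0.29239727]
```

View pics/scene0.png

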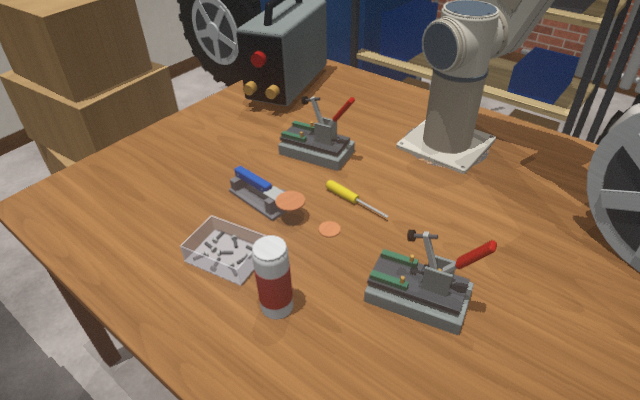

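View pics/top0.png

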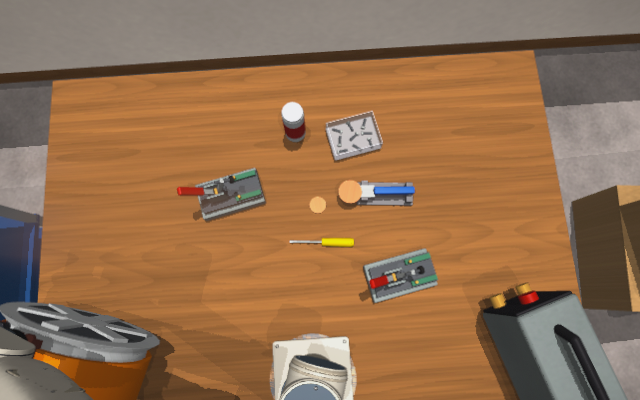

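```bash
cat > h.py <<'E'
from station import *
import cv2, numpy as np
CI={n:camera_info(n) for n in("scene","top")}
def ray(n,uv):
    i=CI[n];K=np.array(i["intrinsics"]);d=np.array(i["dist"]);T=np.array(i["T"])
    p=cv2.undistortPoints(np.array(uv,float).reshape(-1,1,2),K,d).reshape(-1,2)
    r=np.c_[p[:,0],-p[:,1],-np.ones(len(p))]@T[:3,:3].T
    return T[:3,3],r
def onplane(n,uv,z):
    o,r=ray(n,uv); return o+r*((z-o[2])/r[:,2])[:,None]
def proj(n,P):
    i=CI[n];K=np.array(i["intrinsics"]);d=np.array(i["dist"]);T=np.array(i["T"])
    c=(np.atleast_2d(P)-T[:3,3])@T[:3,:3]; c=c*[1,-1,-1]
    return cv2.projectPoints(c.reshape(-1,1,3),np.zeros(3),np.zeros(3),K,d)[0].reshape(-1,2)
def tri(uvs):
    A=np.zeros((3,3));b=np.zeros(3)
    for n,uv in uvs.items():
        o,r=ray(n,[uv]);r=r[0]/np.linalg.norm(r[0]);M=np.eye(3)-np.outer(r,r);A+=M;b+=M@o
    return np.linalg.solve(A,b)
E
python3 - <<'E'
from h import *
print(proj("top",[get_tcp_pos(),[0,0,0]]),proj("scene",[get_tcp_pos()]))
a=cv2.imread("pics/top0.png");s=cv2.imread("pics/scene0.png")
def crop(im,x0,y0,w,h,f): return cv2.resize(im[y0:y0+h,x0:x0+w],None,fx=f,fy=f,interpolation=cv2.INTER_CUBIC)
cv2.imwrite("pics/c1.png",crop(a,170,160,100,75,8))
cv2.imwrite("pics/c2.png",crop(a,325,165,100,55,8))
cv2.imwrite("pics/c3.png",crop(s,355,220,150,112,5))
cv2.imwrite("pics/c4.png",crop(s,220,155,110,80,7))
E
```

```text
[[ 56.97278071 338.77927956]
 [311.83522929 378.41058548]] [[718.22592193 190.82224138]]
```

View pics/c1.png

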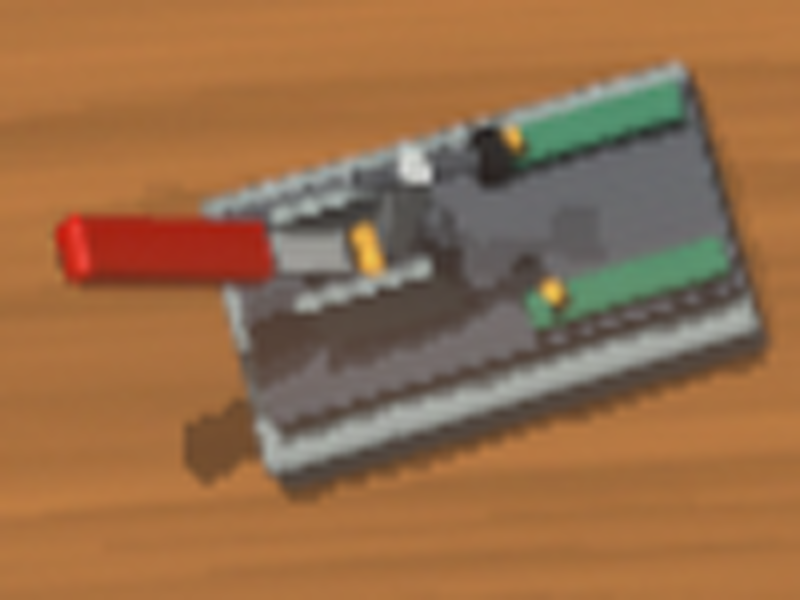

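View pics/c2.png

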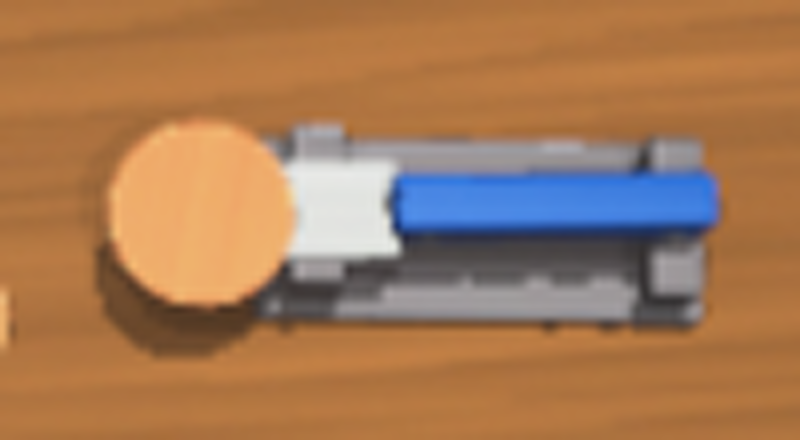

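View pics/c3.png

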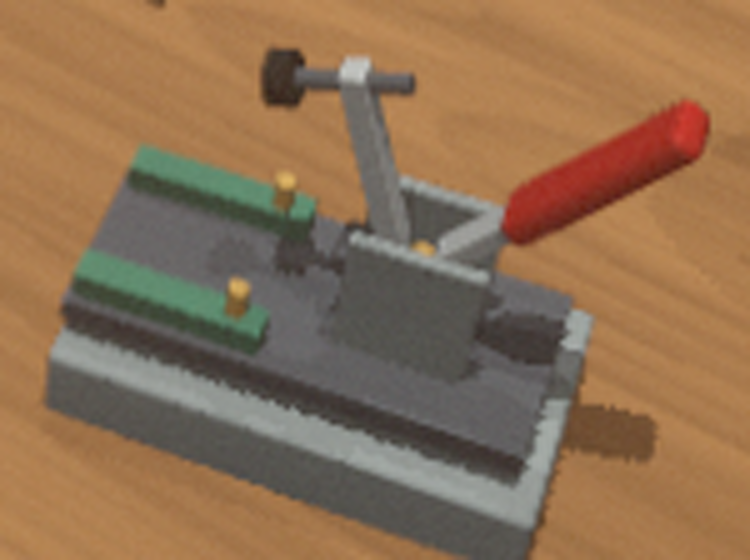

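View pics/c4.png

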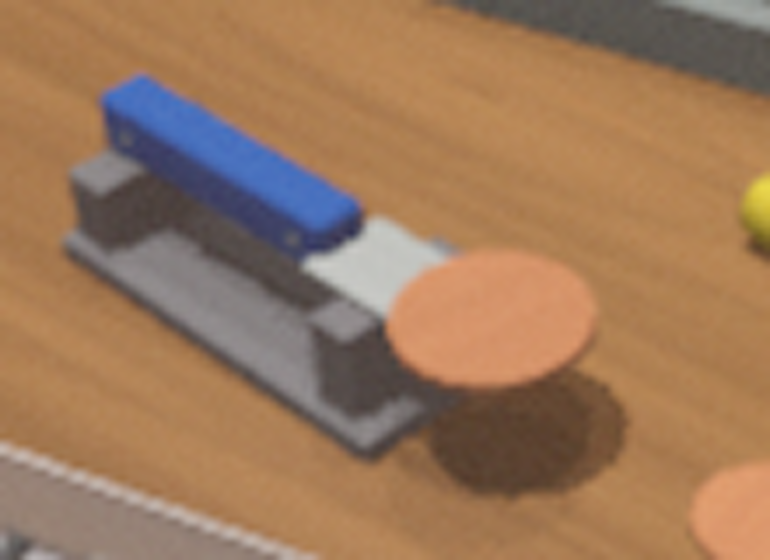

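```bash
python3 - <<'E'
from h import *
a=cv2.imread("pics/top0.png");s=cv2.imread("pics/scene0.png")
def obj(im,m,box):
    x0,y0,x1,y1=box; mm=np.zeros_like(m);mm[y0:y1,x0:x1]=m[y0:y1,x0:x1]
    n,l,st,c=cv2.connectedComponentsWithStats(mm.astype(np.uint8))
    k=1+np.argmax(st[1:,4]); return (l==k).astype(np.uint8),c[k],st[k]
b,g,r=[a[:,:,i].astype(int) for i in range(3)]
m,c,st=obj(a,(b>180)&(r<110)&(b>g+50),(355,175,425,215))
cnt=cv2.findContours(m,0,1)[0][0]
rc=cv2.minAreaRect(cnt);print("handle top",c,st,rc,cv2.boxPoints(rc).tolist())
bx=cv2.boxPoints(rc);P=onplane("top",bx,.064);print(P.round(4)); Pc=onplane("top",[c],.064)[0];print("c",Pc)
pts=np.argwhere(m)[:,::-1]; W=onplane("top",pts,.064)[:,:2];W=W-W.mean(0);ev=np.linalg.svd(W,full_matrices=False)[2][0];print("dir",ev,np.degrees(np.arctan2(ev[1],ev[0])))
u=(W@ev);print("len",u.min(),u.max())
hsv=cv2.cvtColor(a,cv2.COLOR_BGR2HSV)
for nm,im,box,z in(("top",a,(330,170,366,210),.056),("scene",s,(270,185,309,215),.056)):
    hs=cv2.cvtColor(im,cv2.COLOR_BGR2HSV).astype(int)
    d=im.astype(int)
    print(nm,"disc px",d[(192 if nm=="top" else 200),(350 if nm=="top" else 290)], "wood",d[(175 if nm=="top" else 190),(340 if nm=="top" else 320)])
E
```

```text
handle top [394.  189.5] [375 187  39   6 234] ((394.0, 189.5), (5.0, 38.0), 90.0) [[375.0, 187.0], [413.0, 187.0], [413.0, 192.0], [375.0, 192.0]]
[[ 0.5265 -0.2202  0.064 ]
 [ 0.5191 -0.3316  0.064 ]
 [ 0.5041 -0.3299  0.064 ]
 [ 0.5115 -0.2188  0.064 ]]
c [ 0.51531029 -0.27511724  0.064     ]
dir [-0.06591623 -0.99782516] -93.7794618262596
len -0.055925145635951676 0.056078972523623184
top disc px [109 174 239] wood [ 67 123 186]
scene disc px [106 149 214] wood [ 86 134 183]
```

```bash
python3 - <<'E'
from h import *
T=lambda x,y:(170+(x+.5)/8-.5,160+(y+.5)/8-.5)
S=lambda x,y:(355+(x+.5)/5-.5,220+(y+.5)/5-.5)
L=lambda x,y:(325+(x+.5)/8-.5,165+(y+.5)/8-.5)
M=lambda x,y:(220+(x+.5)/7-.5,155+(y+.5)/7-.5)
print("foot top corners (top)");print(onplane("top",[T(683,65),T(757,318),T(205,205),T(272,470)],.035).round(4))
print("foot corner scene: near -x/+?");print(onplane("scene",[S(52,340),S(528,527),S(590,318)],.035).round(4))
print("pin tops");pA=tri(dict(top=T(552,285),scene=S(287,177)));pB=tri(dict(top=T(515,133),scene=S(238,284)));print(pA,pB)
for p,t,sx in((pA,T(552,285),S(287,177)),(pB,T(515,133),S(238,284))): print(proj("top",[p])-t,proj("scene",[p])-sx)
print("ledge corners", tri(dict(top=T(722,237),scene=S(140,148))), tri(dict(top=T(682,80),scene=S(85,253))))
print("handle tip", tri(dict(top=T(70,245),scene=S(690,120))))
print("lifter handle corners top z.064");print(onplane("top",[L(397,176),L(397,232),L(716,173),L(716,228)],.064).round(4))
print(onplane("scene",[M(143,75),M(105,98),M(360,203),M(308,235)],.064).round(4))
print("rest blocks +x block top.048, handle block .04");print(onplane("top",[L(295,123),L(343,123)],.048).round(4),onplane("top",[L(650,138),L(703,138),L(703,293)],.04).round(4))
print("disc top ellipse c",onplane("top",[L(202,212)],.056),onplane("scene",[M(492,318)],.056))
E
```

```text
foot top corners (top)
[[0.6176 0.1334 0.035 ]
 [0.5177 0.1093 0.035 ]
 [0.575  0.3154 0.035 ]
 [0.4721 0.2912 0.035 ]]
foot corner scene: near -x/+?
[[0.6142 0.1342 0.035 ]
 [0.5798 0.3192 0.035 ]
 [0.476  0.2953 0.035 ]]
pin tops
[0.52417686 0.17887708 0.08089895] [0.58194204 0.19131574 0.07991593]
[[-0.4538421   0.24651435]] [[-0.76459641 -0.08018777]]
[[-0.55725157  0.30701528]] [[-0.99346807 -0.1169171 ]]
ledge corners [0.53918986 0.11934738 0.07192156] [0.59911753 0.13240483 0.07205923]
handle tip [0.52210594 0.31648446 0.19642066]
lifter handle corners top z.064
[[ 0.528  -0.218   0.064 ]
 [ 0.507  -0.216   0.064 ]
 [ 0.5213 -0.335   0.064 ]
 [ 0.5007 -0.3326  0.064 ]]
[[ 0.5052 -0.3267  0.064 ]
 [ 0.5234 -0.3273  0.064 ]
 [ 0.512  -0.2116  0.064 ]
 [ 0.5356 -0.2135  0.064 ]]
rest blocks +x block top.048, handle block .04
[[ 0.5545 -0.1842  0.048 ]
 [ 0.5533 -0.2021  0.048 ]] [[ 0.5418 -0.3174  0.04  ]
 [ 0.5405 -0.3373  0.04  ]
 [ 0.4815 -0.3306  0.04  ]]
disc top ellipse c [[ 0.52107042 -0.14616013  0.056     ]] [[ 0.523307   -0.14137065  0.056     ]]
```

```bash
python3 - <<'E'
from h import *
a=cv2.imread("pics/top0.png");s=cv2.imread("pics/scene0.png")
def crop(im,x0,y0,w,h,f): return cv2.resize(im[y0:y0+h,x0:x0+w],None,fx=f,fy=f,interpolation=cv2.INTER_LANCZOS4)
cv2.imwrite("pics/d1.png",crop(a,225,163,44,44,13))
cv2.imwrite("pics/d3.png",crop(s,365,245,58,45,13))
E
```

```text
(no output)
```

View pics/d1.png

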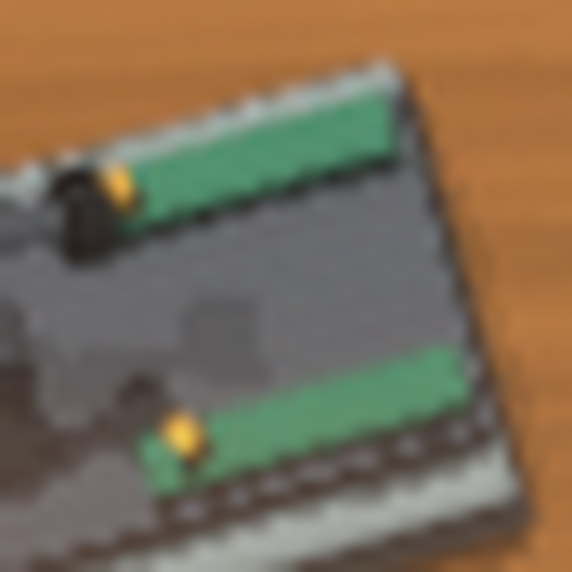

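View pics/d3.png

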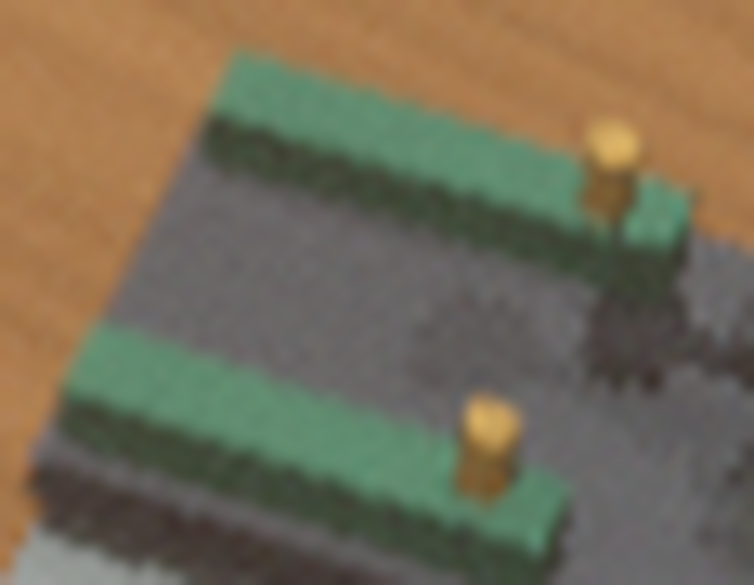

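```bash
python3 - <<'E'
from h import *
T=lambda x,y:(225+(x+.5)/13-.5,163+(y+.5)/13-.5)
S=lambda x,y:(365+(x+.5)/13-.5,245+(y+.5)/13-.5)
D={"F in -":(T(455,345),S(205,120),-37,24),"F out -":(T(472,403),S(240,45),-37,42-6),"F in +":(T(135,440),S(668,248),37,24),"F out +":(T(160,495),S(692,190),37,36),
"N out -":(T(388,90),S(65,392),-37,-36),"N in -":(T(398,155),S(105,322),-37,-24),"pinF":(T(185,432),S(613,140),25,30),"pinN":(T(120,185),S(492,412),25,-30)}
for k,(t,s,x,y) in D.items():
    p=tri(dict(top=t,scene=s)); print(k,p.round(4),(proj("top",[p])-t).round(2)[0],(proj("scene",[p])-s).round(2)[0])
E
```

```text
F in - [0.543  0.1196 0.0616] [-0.31  0.19] [-0.53 -0.06]
F out - [0.5286 0.1162 0.0643] [-0.39  0.23] [-0.65 -0.08]
F in + [0.5253 0.1915 0.0653] [-0.17  0.09] [-0.28 -0.03]
F out + [0.5122 0.1872 0.0641] [-0.44  0.24] [-0.74 -0.08]
N out - [0.6031 0.1332 0.0628] [-0.54  0.34] [-0.98 -0.13]
N in - [0.5879 0.1309 0.0629] [-0.35  0.22] [-0.63 -0.08]
pinF [0.5231 0.1783 0.0787] [-0.33  0.18] [-0.55 -0.06]
pinN [0.5806 0.1915 0.0792] [-0.41  0.23] [-0.74 -0.09]
```

```bash
python3 - <<'E'
from h import *
L=lambda x,y:(325+(x+.5)/8-.5,165+(y+.5)/8-.5)
M=lambda x,y:(220+(x+.5)/7-.5,155+(y+.5)/7-.5)
P=[]
for t,s in((L(397,176),M(308,235)),(L(397,232),M(360,203)),(L(716,173),M(105,98)),(L(716,228),M(143,75)),(L(202,212),M(492,318))):
    p=tri(dict(top=t,scene=s));P.append(p);print(p.round(4),(proj("top",[p])-t).round(2)[0],(proj("scene",[p])-s).round(2)[0])
print(np.mean(P[:4],0))
# disc ellipse fit
for n,box,f in(("top",(333,172,368,208),1),("scene",(270,185,310,213),1)):
    im=cv2.imread(f"pics/{n}0.png");x0,y0,x1,y1=box;c=cv2.resize(im[y0:y1,x0:x1],None,fx=8,fy=8,interpolation=cv2.INTER_CUBIC).astype(int)
    hsv=cv2.cvtColor(c.clip(0,255).astype(np.uint8),cv2.COLOR_BGR2HSV)
    m=((c[:,:,2]>(215 if n=="top" else 200))&(c[:,:,2]-c[:,:,0]>70)).astype(np.uint8)
    cn=max(cv2.findContours(m,0,1)[0],key=cv2.contourArea);e=cv2.fitEllipse(cn);uv=(x0+(e[0][0]+.5)/8-.5,y0+(e[0][1]+.5)/8-.5);print(n,e,uv,onplane(n,[uv],.056))
E
```

```text
[ 0.5299 -0.2193  0.0574] [ 0.13 -0.12] [0.21 0.04]
[ 0.5079 -0.2165  0.0592] [-0.07  0.06] [-0.11 -0.02]
[ 0.5207 -0.3341  0.0601] [-0.54  0.52] [-0.85 -0.2 ]
[ 0.5012 -0.3331  0.0591] [-0.21  0.2 ] [-0.32 -0.07]
[ 0.521  -0.1454  0.0527] [-0.33  0.28] [-0.54 -0.1 ]
[ 0.51491501 -0.27575768  0.05896528]
top ((137.650390625, 155.9453125), (178.54653930664062, 183.00587463378906), 112.48542785644531) (349.768798828125, 191.0556640625) [[ 0.52109964 -0.14603328  0.056     ]]
scene ((161.57424926757812, 121.67206573486328), (146.32171630859375, 230.3599853515625), 84.71805572509766) (289.75928115844727, 199.7715082168579) [[ 0.52282917 -0.14210265  0.056     ]]
```

```bash
python3 - <<'E'
from h import *
print("can top", onplane("top",[(292,110)],.17), onplane("scene",[(269,247)],.17), "base",onplane("scene",[(276,305)],0))
print("tub",onplane("top",[(326,127),(374,113),(382,147),(336,160)],.05).round(3))
print("sd",onplane("top",[(290,242),(354,242)],.015).round(3))
print("other fixture",onplane("top",[(365,268),(430,250),(438,287),(372,302)],.035).round(3))
E
```

```text
can top [[0.73859419 0.00605264 0.17      ]] [[0.73640478 0.01009259 0.17      ]] base [[0.73438171 0.00529397 0.        ]]
tub [[ 0.728 -0.09   0.05 ]
 [ 0.764 -0.241  0.05 ]
 [ 0.652 -0.255  0.05 ]
 [ 0.621 -0.113  0.05 ]]
sd [[ 0.387  0.04   0.015]
 [ 0.375 -0.149  0.015]]
other fixture [[ 0.296 -0.173  0.035]
 [ 0.335 -0.367  0.035]
 [ 0.228 -0.377  0.035]
 [ 0.199 -0.185  0.035]]
```

```bash
cat >> h.py <<'E'
def q(yaw_deg):
    f=np.radians(yaw_deg-90); # tool x at angle f, z down
    return [0.0,float(np.cos(f/2)),float(np.sin(f/2)),0.0]
LY=86.6; LO=np.array([.5155,-.260])
eL=np.array([np.cos(np.radians(LY)),np.sin(np.radians(LY))])
def st(): print("t",round(get_time(),2),"tcp",np.round(get_tcp_pos(),4),"F",np.round(get_ft_force(),2),"grip",round(get_grip_width(),3))
def snap(n,f): cv2.imwrite("pics/"+f,read_camera(n)[:,:,::-1])
E
python3 - <<'E'
from h import *
p=get_tcp_pos()
movel([p[0],p[1],.36],v=.3); st()
move_pose([LO[0],LO[1],.30],q(LY)); st()
movel([LO[0],LO[1],.115],v=.2); st()
print(get_ee_rot(),q(LY))
snap("top","t1.png");snap("scene","s1.png")
a=cv2.imread("pics/t1.png");s=cv2.imread("pics/s1.png")
f=lambda im,x,y,w,h,k:cv2.resize(im[y:y+h,x:x+w],None,fx=k,fy=k,interpolation=cv2.INTER_CUBIC)
cv2.imwrite("pics/t1c.png",f(a,310,140,130,90,6));cv2.imwrite("pics/s1c.png",f(s,200,100,130,100,6))
E
```

```text
t 0.71 tcp [0.1669 0.6015 0.3601] F [ 0.54  0.97 -0.28] grip 1.0
t 3.97 tcp [ 0.5158 -0.2594  0.3001] F [ 0.41 -0.26  0.28] grip 1.001
t 5.04 tcp [ 0.5162 -0.2603  0.1159] F [0.11 0.28 0.34] grip 0.996
[ 3.65164227e-04  9.99560745e-01 -2.96244526e-02  7.58184056e-04] [0.0, 0.999559860119384, -0.029666244085110805, 0.0]
```

View pics/t1c.png

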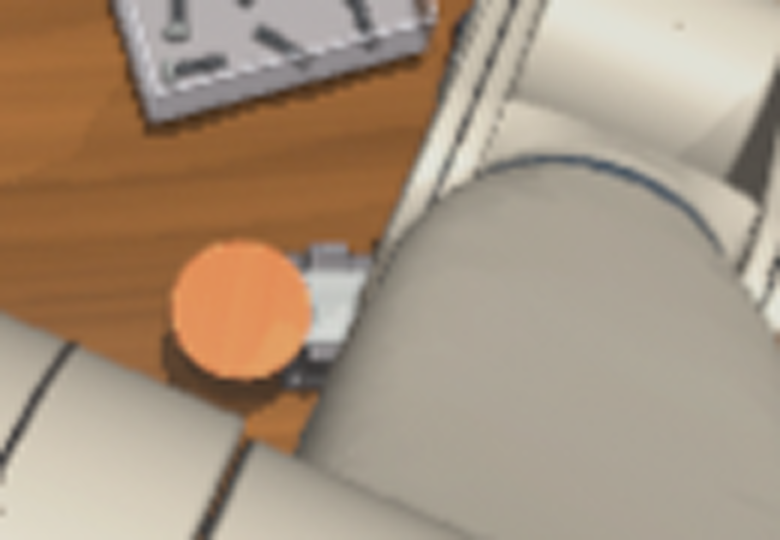

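View pics/s1c.png

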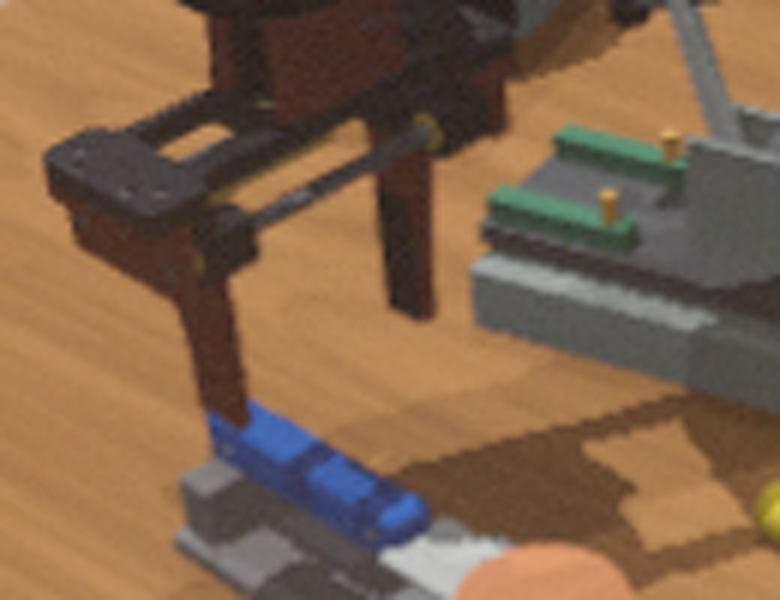

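```bash
python3 - <<'E'
from h import *
p=get_tcp_pos();d=np.array([.998,-.0593,0])
for s in(1,-1):
  for r in(.044,.0575):
    for w in (-.01,.01):
      u=(proj("scene",[p+d*s*r+np.array([.0593,.998,0])*w])-[200,100])*6+2.5
      print(s,r,w,u.round(0))
E
```

```text
1 0.044 -0.01 [[218. 399.]]
1 0.044 0.01 [[251. 419.]]
1 0.0575 -0.01 [[191. 415.]]
1 0.0575 0.01 [[224. 435.]]
-1 0.044 -0.01 [[385. 303.]]
-1 0.044 0.01 [[419. 321.]]
-1 0.0575 -0.01 [[410. 289.]]
-1 0.0575 0.01 [[443. 306.]]
```

```bash
python3 - <<'E'
from h import *
print(movel([LO[0],LO[1],.033],v=.1,until_force=6)); st()
command_gripper(0.0); st()
wait(.2); st()
p=get_tcp_pos()
movel([p[0],p[1],p[2]+.03],v=.04); wait(.2); st()
snap("top","t2.png");snap("scene","s2.png")
a=cv2.imread("pics/t2.png");s=cv2.imread("pics/s2.png")
f=lambda im,x,y,w,h,k:cv2.resize(im[y:y+h,x:x+w],None,fx=k,fy=k,interpolation=cv2.INTER_CUBIC)
c=np.hstack([f(a,320,150,65,75,6),f(s,220,140,100,75,6)[:,:400]]);cv2.imwrite("pics/c5.png",c)
E
```

```text
False
t 6.11 tcp [ 0.5159 -0.2602  0.0334] F [ 0.37 -0.24 -0.48] grip 1.002
t 7.13 tcp [ 0.5156 -0.26    0.033 ] F [ 0.21  0.01 -0.37] grip 0.249
t 7.33 tcp [ 0.5156 -0.2601  0.033 ] F [ 0.15 -0.3  -1.06] grip 0.249
t 8.43 tcp [ 0.5154 -0.26    0.0627] F [ 0.02 -0.11 -3.43] grip 0.247
```

View pics/c5.png

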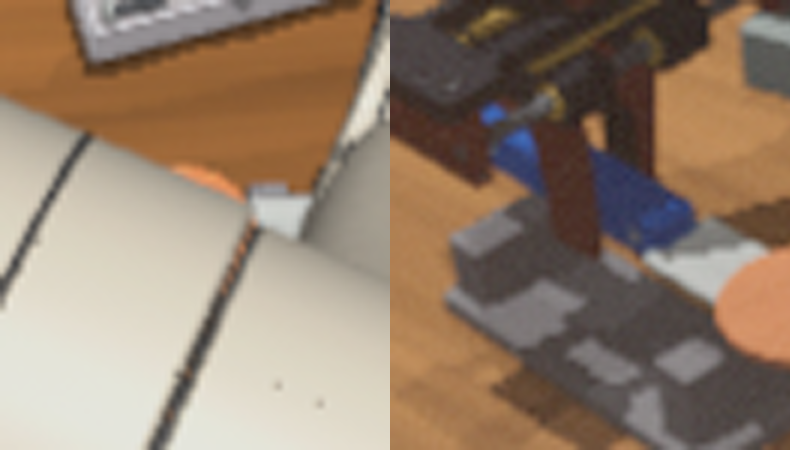

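```bash
cat >> h.py <<'E'
FY=103.0; N=np.array([.5576,.1603])
eF=np.array([np.cos(np.radians(FY)),np.sin(np.radians(FY))])
def fx(x,z,y=0.0):
    n=np.array([-eF[1],eF[0]]); p=N+x*eF+y*n; return [float(p[0]),float(p[1]),float(z)]
E
python3 - <<'E'
from h import *
p=get_tcp_pos()
movel([p[0],p[1],.125],v=.08); st()
movel(fx(-.235,.125),q(FY),v=.10); wait(.2); st()
print(get_ee_rot(),q(FY))
movel(fx(-.235,.080),v=.08); st()
snap("top","t3.png");snap("scene","s3.png")
E
```

```text
t 9.46 tcp [ 0.5152 -0.2599  0.1247] F [-1.05  0.56 -3.1 ] grip 0.252
t 11.94 tcp [ 0.6104 -0.0689  0.125 ] F [-0.28 -0.17 -4.07] grip 0.25
[-5.17468227e-06  9.93589858e-01  1.13045096e-01  1.13301565e-06] [0.0, 0.9935718556765875, 0.11320321376790672, 0.0]
t 12.65 tcp [ 0.6106 -0.0687  0.0798] F [-0.54  0.24 -3.87] grip 0.249
```

View pics/s3.png

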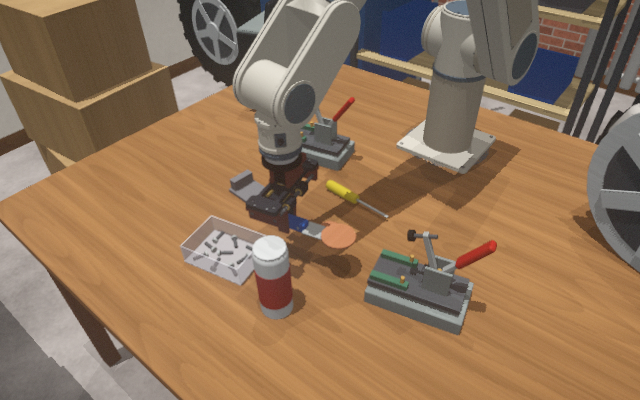

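View pics/t3.png

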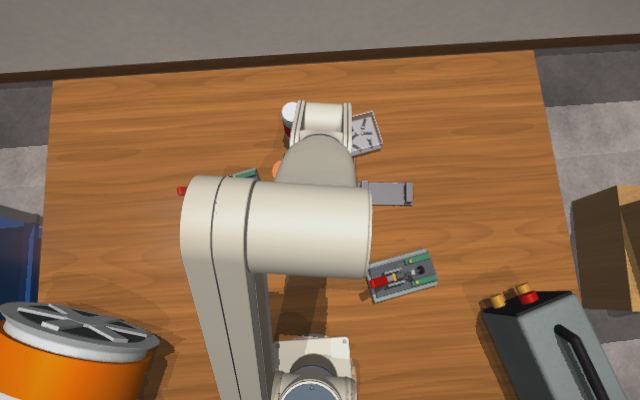

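```bash
python3 - <<'E'
from h import *
im=cv2.imread("pics/s3.png");x0,y0,x1,y1=315,218,362,254
c=cv2.resize(im[y0:y1,x0:x1],None,fx=8,fy=8,interpolation=cv2.INTER_CUBIC).astype(int)
m=((c[:,:,2]>200)&(c[:,:,2]-c[:,:,0]>70)).astype(np.uint8)
cn=max(cv2.findContours(m,0,1)[0],key=cv2.contourArea);e=cv2.fitEllipse(cn);uv=(x0+(e[0][0]+.5)/8-.5,y0+(e[0][1]+.5)/8-.5)
p=get_tcp_pos();d=p+np.r_[eF*.115,.023];print(e,uv,proj("scene",[d]),onplane("scene",[uv],d[2]),d)
E
```

```text
((185.19647216796875, 135.90086364746094), (197.85203552246094, 269.86724853515625), 96.76522827148438) (337.7120590209961, 234.55010795593262) [[337.13937693 234.22583671]] [[0.58508573 0.04476926 0.10344831]] [0.5850501  0.04331821 0.10344831]
```

```bash
python3 - <<'E'
from h import *
print(movel(fx(-.123,.080),v=.08,until_force=5)); wait(.2); st()
snap("scene","s4.png")
r=movel(fx(-.123,.034),v=.02,until_force=2.6); st()
print(r); wait(.2); st()
snap("scene","s5.png")
a=cv2.imread("pics/s4.png");s=cv2.imread("pics/s5.png")
f=lambda im,x,y,w,h,k:cv2.resize(im[y:y+h,x:x+w],None,fx=k,fy=k,interpolation=cv2.INTER_CUBIC)
cv2.imwrite("pics/c6.png",np.vstack([f(a,340,215,150,60,5),f(s,340,215,150,60,5)]))
E
```

```text
False
t 14.5 tcp [0.5853 0.0401 0.08  ] F [ 0.18  0.46 -3.1 ] grip 0.252
t 16.33 tcp [0.5854 0.0404 0.0392] F [ 1.29 -0.08  2.77] grip 0.244
True
t 16.53 tcp [0.5853 0.0404 0.0391] F [ 2.14 -0.81  2.57] grip 0.245
```

View pics/c6.png

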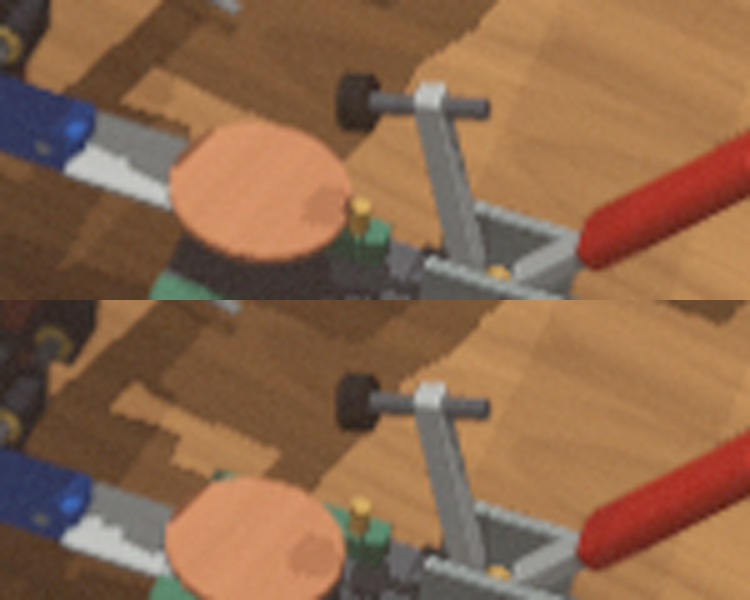

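```bash
python3 - <<'E'
from h import *
movel(fx(-.123,.0535),v=.03); wait(.1); st(); snap("scene","s6.png")
print(movel(fx(-.108,.0535),v=.03,until_force=5)); wait(.2); st()
snap("scene","s7.png")
a=cv2.imread("pics/s6.png");s=cv2.imread("pics/s7.png")
f=lambda im,x,y,w,h,k:cv2.resize(im[y:y+h,x:x+w],None,fx=k,fy=k,interpolation=cv2.INTER_CUBIC)
cv2.imwrite("pics/c7.png",np.vstack([f(a,340,225,120,75,5)[:300],f(s,340,225,120,75,5)[:300]]))
E
```

```text
t 17.33 tcp [0.585  0.0404 0.0532] F [ 0.15  0.16 -4.15] grip 0.246
False
t 18.23 tcp [0.5819 0.055  0.0535] F [-0.37  0.64 -3.4 ] grip 0.249
```

View pics/c7.png

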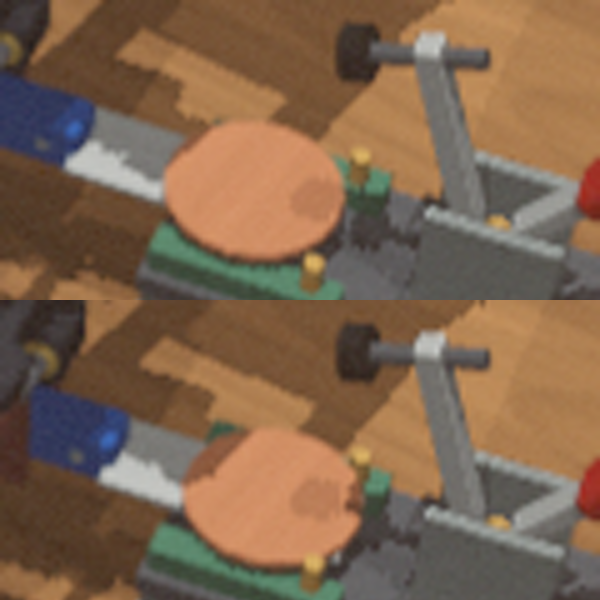

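```bash
python3 - <<'E'
from h import *
print(movel(fx(-.104,.0535),v=.02,until_force=5)); wait(.2); st()
r=movel(fx(-.104,.036),v=.015,until_force=2.6); st()
print(r); wait(.1); st()
snap("scene","s8.png")
z=get_tcp_pos()[2]
movel(fx(-.104,z+.004),v=.02); wait(.3); st()
snap("scene","s9.png")
a=cv2.imread("pics/s8.png");s=cv2.imread("pics/s9.png")
f=lambda im,x,y,w,h,k:cv2.resize(im[y:y+h,x:x+w],None,fx=k,fy=k,interpolation=cv2.INTER_CUBIC)
cv2.imwrite("pics/c8.png",np.vstack([f(a,340,225,120,75,5)[:300],f(s,340,225,120,75,5)[:300]]))
E
```

```text
False
t 18.83 tcp [0.581  0.059  0.0535] F [ 0.14 -0.18 -3.49] grip 0.25
t 19.72 tcp [0.581  0.0589 0.0391] F [ 2.5  -0.74  2.25] grip 0.252
True
t 19.82 tcp [0.581  0.0589 0.039 ] F [ 2.1  -0.41  3.25] grip 0.25
t 20.55 tcp [0.5808 0.059  0.0428] F [-0.28  0.3  -2.65] grip 0.251
```

View pics/c8.png

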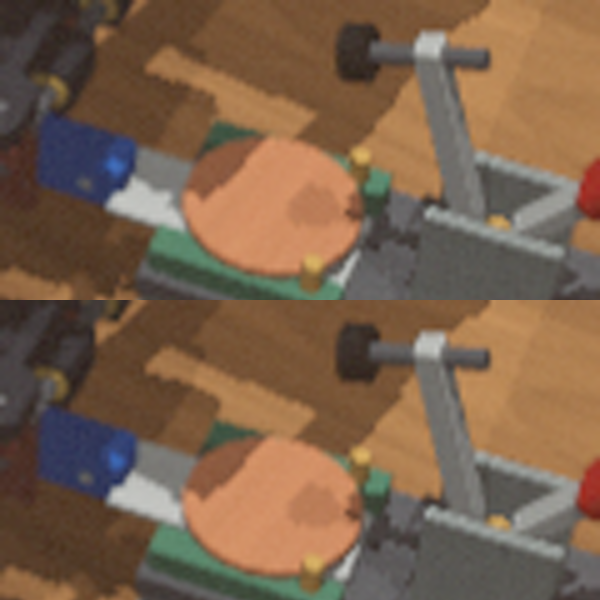

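```bash
python3 - <<'E'
from h import *
print(movel(fx(-.20,.0428),v=.05,until_force=4)); wait(.3); st()
movel(fx(-.25,.0428),v=.1); st()
snap("scene","s10.png");snap("top","t10.png")
s=cv2.imread("pics/s10.png")
f=lambda im,x,y,w,h,k:cv2.resize(im[y:y+h,x:x+w],None,fx=k,fy=k,interpolation=cv2.INTER_CUBIC)
cv2.imwrite("pics/c9.png",f(s,350,225,80,70,8))
E
```

```text
False
t 22.97 tcp [ 0.6026 -0.0345  0.0428] F [ 1.24 -0.41 -2.71] grip 0.248
t 23.62 tcp [ 0.6136 -0.0838  0.0427] F [ 0.86  0.2  -2.74] grip 0.25
```

View pics/c9.png

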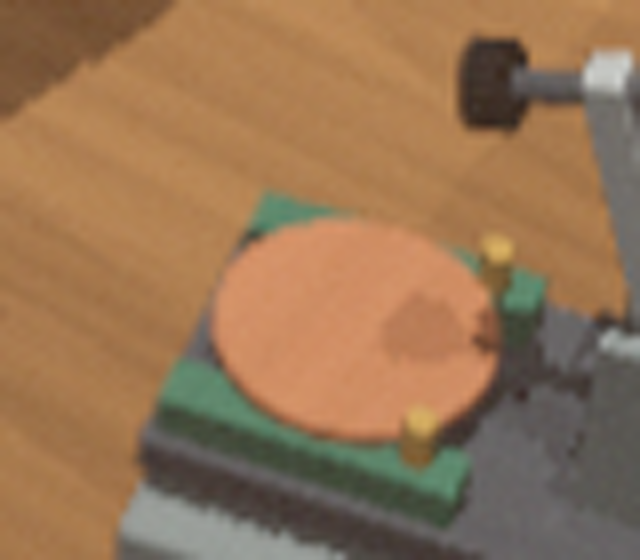

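View pics/t10.png

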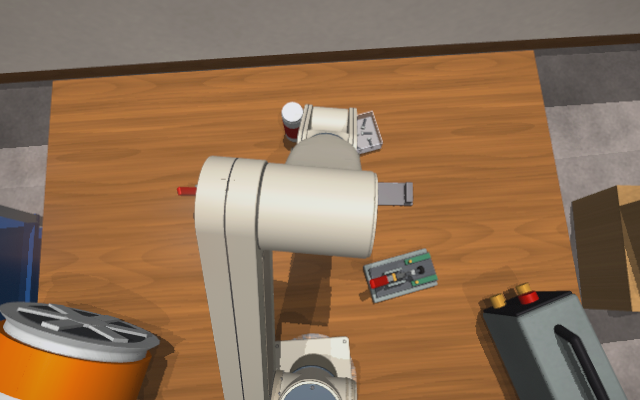

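```bash
python3 - <<'E'
from h import *
movel(fx(-.25,.125),v=.15)
movel([.5156,-.2601,.125],q(LY),v=.15)
movel([.5156,-.2601,.05],v=.1); wait(.2); st()
print(movel([.5156,-.2601,.032],v=.02,until_force=2.0)); st()
command_gripper(1.0); st()
p=get_tcp_pos(); movel([p[0],p[1],.14],v=.12); st()
snap("scene","s11.png")
move_pose([p[0]-.05,p[1]+.1,.33],q(95)); st()
move_pose([.36,.0,.36],q(95)); st()
snap("scene","s12.png");snap("top","t12.png")
E
```

```text
t 27.02 tcp [ 0.5161 -0.2603  0.0507] F [-0.32  0.05 -2.55] grip 0.248
True
t 27.8 tcp [ 0.5154 -0.2599  0.033 ] F [-0.06  1.05  4.08] grip 0.246
t 28.91 tcp [ 0.5146 -0.2595  0.0324] F [ 0.01 -0.09 -0.32] grip 0.999
t 29.96 tcp [ 0.5141 -0.2593  0.1393] F [ 0.24  0.57 -0.09] grip 1.003
t 30.89 tcp [ 0.4644 -0.1597  0.3288] F [ 0.42  0.17 -0.21] grip 1.003
t 31.68 tcp [ 0.3608 -0.0005  0.3596] F [0.19 0.54 0.54] grip 1.0
```

View pics/s12.png

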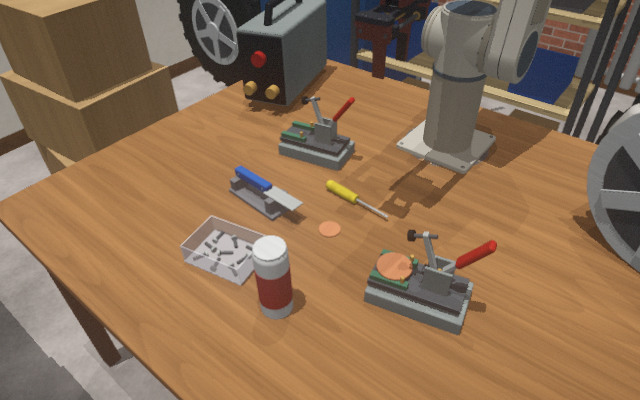

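View pics/t12.png

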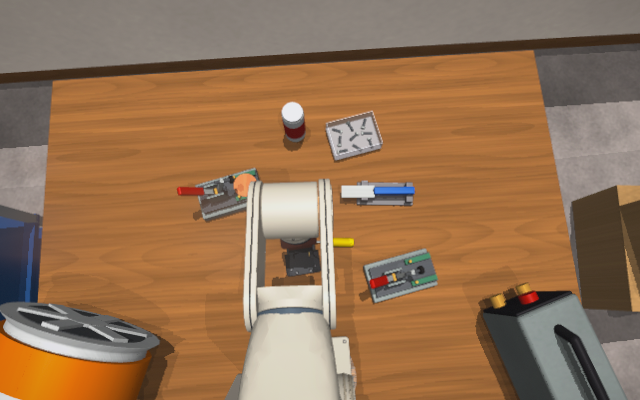

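```bash
python3 - <<'E'
from h import *
command_gripper(0.0)
a=fx(.150,.36); move_pose(a,q(FY)); st()
movel(fx(.150,.20),v=.15,until_force=6); st()
print(movel(fx(.150,.104),v=.04,until_force=26)); st()
movel(fx(.150,.24),v=.15); st()
move_pose([.36,.0,.40],q(95)); st()
snap("scene","s13.png");snap("top","t13.png")
s=cv2.imread("pics/s13.png");a=cv2.imread("pics/t13.png")
f=lambda im,x,y,w,h,k:cv2.resize(im[y:y+h,x:x+w],None,fx=k,fy=k,interpolation=cv2.INTER_CUBIC)
cv2.imwrite("pics/c10.png",np.vstack([f(s,350,220,150,110,5)[:,:],]));cv2.imwrite("pics/c11.png",f(a,170,160,100,70,8))
E
```

```text
t 34.43 tcp [0.5238 0.3054 0.3602] F [-0.61 -0.68 -0.21] grip 0.006
t 35.48 tcp [0.5227 0.3056 0.1998] F [-1.62 -1.17  7.01] grip 0.007
True
t 36.06 tcp [0.5221 0.3091 0.1972] F [-4.97 -0.02  9.76] grip 0.006
t 36.51 tcp [0.524  0.3064 0.2401] F [ 0.54 -0.48  0.12] grip 0.006
t 37.93 tcp [3.604e-01 3.000e-04 3.996e-01] F [-1.03 -0.18  0.04] grip 0.002
```

View pics/c10.png

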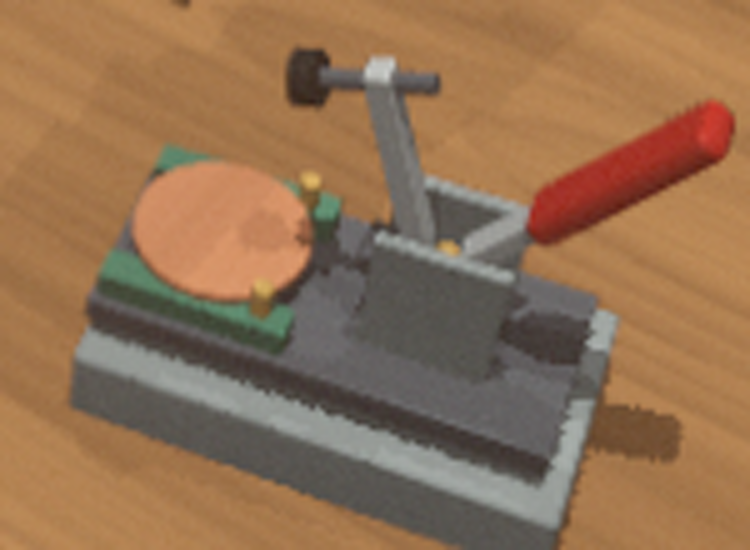

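View pics/c11.png

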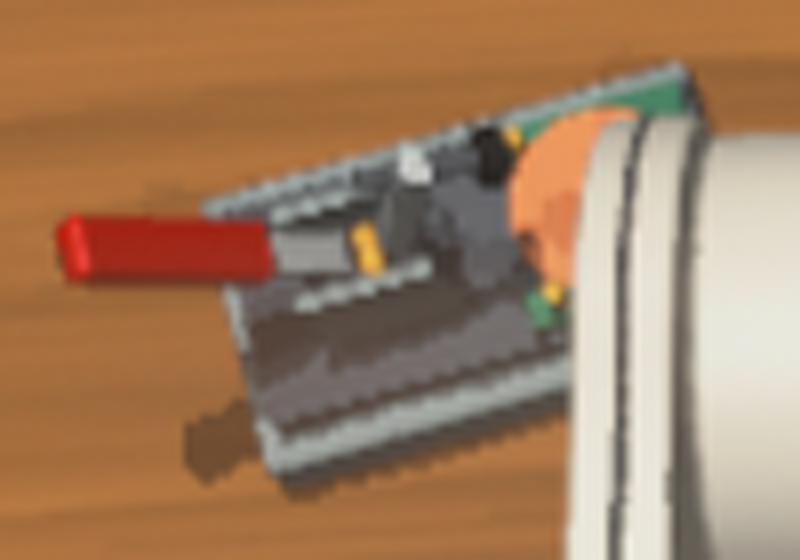

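```bash
python3 - <<'E'
from h import *
move_pose(fx(.150,.36),q(FY))
movel(fx(.150,.215),v=.2); st()
print(movel(fx(.150,.16),v=.03,until_force=35)); st(); wait(.2); st(); print(np.round(get_ft_torque(),2))
snap("scene","s14.png")
s=cv2.imread("pics/s14.png")
cv2.imwrite("pics/c12.png",cv2.resize(s[180:320,370:530],None,fx=4,fy=4,interpolation=cv2.INTER_CUBIC))
E
```

```text
t 40.23 tcp [0.5247 0.3065 0.2164] F [-0.51  1.15  0.7 ] grip 0.005
True
t 41.12 tcp [0.5233 0.31   0.1973] F [-3.74  0.36 10.75] grip 0.005
t 41.32 tcp [0.5234 0.3097 0.1976] F [-4.17  0.49 10.62] grip 0.009
[0.04 0.79 0.03]
```

View pics/c12.png

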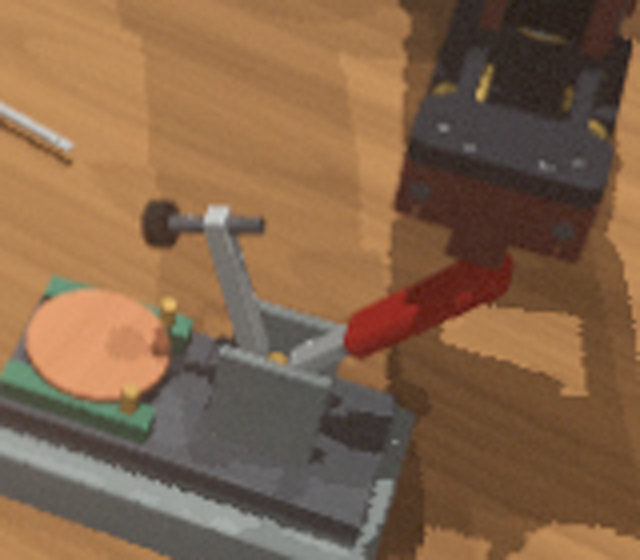

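```bash
python3 - <<'E'
from h import *
p=get_tcp_pos(); x=(p[:2]-N)@eF; pz=.1022
dx,dz=x-.095,p[2]-pz; r0=np.hypot(dx,dz);a0=np.arctan2(dz,dx);print(x,r0,a0)
for k in range(1,9):
    s=k/8; a=a0-s*(a0-.09); r=r0+s*(.102-r0)
    hit=movel(fx(.095+r*np.cos(a),pz+r*np.sin(a)),v=.06,until_force=50)
    print(round(a,2),hit); st()
    if hit: break
snap("scene","s15.png")
s=cv2.imread("pics/s15.png")
cv2.imwrite("pics/c13.png",cv2.resize(s[180:320,370:530],None,fx=4,fy=4,interpolation=cv2.INTER_CUBIC))
E
```

```text
0.15326272790085574 0.11180257704539961 1.022631861256683
0.91 False
t 41.73 tcp [0.5209 0.32   0.1897] F [-2.79 -0.38  7.16] grip 0.006
0.79 False
t 42.1 tcp [0.5187 0.3292 0.1804] F [-4.16  3.16  7.59] grip 0.004
0.67 False
t 42.46 tcp [0.5173 0.3361 0.1699] F [-1.29  3.99  4.06] grip 0.004
0.56 False
t 42.82 tcp [0.5152 0.3406 0.1575] F [-0.18  0.66 -0.77] grip 0.005
0.44 False
t 43.17 tcp [0.5144 0.3459 0.1465] F [-0.58 -0.07  0.72] grip 0.007
0.32 False
t 43.53 tcp [0.5136 0.3493 0.1348] F [0.35 0.27 0.38] grip 0.002
0.21 False
t 43.88 tcp [0.5132 0.3511 0.1228] F [-0.49  0.27 -0.12] grip 0.004
0.09 False
t 44.23 tcp [0.5138 0.3521 0.1113] F [-0.21  1.12  1.82] grip 0.008
```

View pics/c13.png

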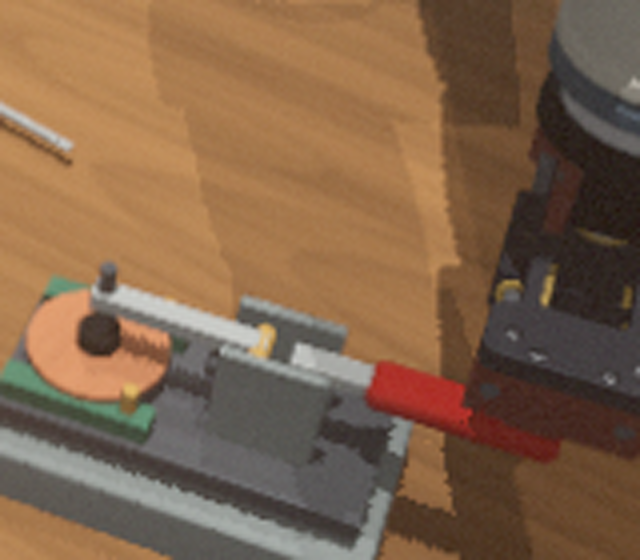

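The clamp snapped shut with the pad on the disc. A light extra press, then retreat and check.

```bash
python3 - <<'E'
from h import *
p=get_tcp_pos()
print(movel([p[0],p[1],.106],v=.02,until_force=10)); st()
movel([p[0],p[1],.25],v=.15)
q0=get_joint_pos(); move_pose([.25,.50,.36],q(150)); st()
snap("scene","s16.png");snap("top","t16.png")
s=cv2.imread("pics/s16.png");a=cv2.imread("pics/t16.png")
f=lambda im,x,y,w,h,k:cv2.resize(im[y:y+h,x:x+w],None,fx=k,fy=k,interpolation=cv2.INTER_CUBIC)
cv2.imwrite("pics/c14.png",f(s,350,220,150,110,5));cv2.imwrite("pics/c15.png",f(a,170,150,260,80,3))
b,g,r=[a[:,:,i].astype(int) for i in range(3)]
m=(b>180)&(r<110)&(b>g+50);m[:, :355]=0;m[:,425:]=0;m[:175]=0;m[215:]=0
print("handle centroid now",np.argwhere(m).mean(0)[::-1],m.sum())
E
```

```text
True
t 44.49 tcp [0.5138 0.3521 0.111 ] F [-1.45 -0.72  8.36] grip 0.005
t 46.8 tcp [0.2507 0.4996 0.3593] F [ 0.11  0.61 -0.63] grip 0.002
handle centroid now [393.6125 189.5875] 240
```

View pics/c14.png

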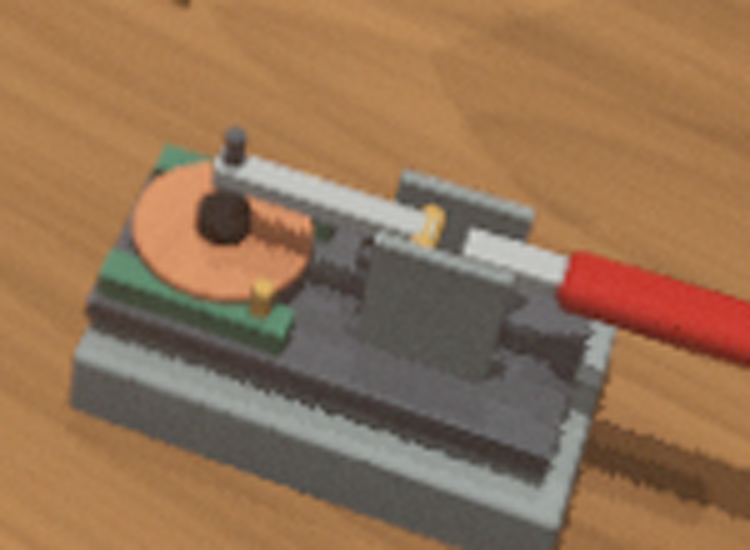

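View pics/c15.png

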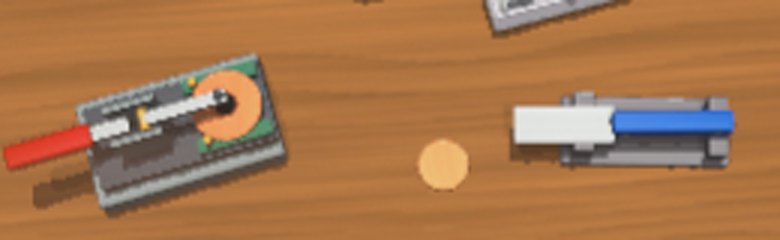

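View pics/s16.png

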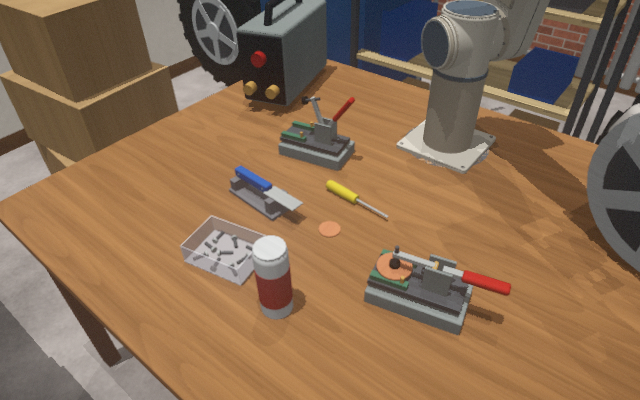

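```bash
python3 - <<'E'
from h import *
for f,n,box,th in(("t16","top",(228,165,262,205),210),("s10","scene",(372,246,416,284),195)):
    im=cv2.imread(f"pics/{f}.png");x0,y0,x1,y1=box;c=cv2.resize(im[y0:y1,x0:x1],None,fx=8,fy=8,interpolation=cv2.INTER_CUBIC).astype(int)
    m=((c[:,:,2]>th)&(c[:,:,2]-c[:,:,0]>80)&(c[:,:,1]-c[:,:,0]<75)).astype(np.uint8)
    cn=cv2.convexHull(max(cv2.findContours(m,0,1)[0],key=cv2.contourArea));e=cv2.fitEllipse(cn)
    uv=(x0+(e[0][0]+.5)/8-.5,y0+(e[0][1]+.5)/8-.5);P=onplane(n,[uv],.0712)[0,:2]
    print(n,e[1],P,"fixture xy mm",((P-N)@eF*1e3).round(1),((P-N)@np.array([-eF[1],eF[0]])*1e3).round(1))
E
```

```text
top (178.84446716308594, 187.47999572753906) [0.55739297 0.15986596] fixture xy mm -0.4 0.3
scene (210.3175048828125, 281.2922668457031) [0.56002819 0.16299744] fixture xy mm 2.1 -3.0
```

```bash
python3 - <<'E'
from h import *
wait(.3); st(); job_done(); print(get_time())
E
```

```text
t 47.2 tcp [0.2504 0.4998 0.3598] F [ 0.31 -0.13  0.25] grip 0.002
the job is handed in; nothing more can be done
the job is handed in; nothing more can be done
```

The job was handed in at about 47 s. I gripped the lifter by its handle and carried the disc level to the left-hand fixture. Feeling for the head with the blade gave h of about 2 mm. I seated the disc against both pins, drew the blade out, and laid the lifter back on its rest. The clamp handle was then pressed shut.

**Last checks**
- **Disc:** the top camera puts it at fixture x = −0.4 mm, y = +0.3 mm. The scene camera disagreed, at +2.1 / −3.0 mm, measured before clamping. That is still inside 4 mm, and I put it down to calibration, since the pictures show the disc against both pins.
- **Clamp:** the handle is level with the pad on the disc, and it stayed shut after the gripper left. I judged this from the pictures only; the clamp angle and the pressing force were not read.
- **Lifter:** the handle centroid is within 0.4 px (about 1 mm) of where it started, and the lifter lies on both blocks.
- **Bystanders:** the can, tub and screwdriver look unmoved, judged by eye.

**What went wrong on the way:** the first two straight-down presses on the clamp handle stopped early on the force limit, probably because friction held the fingertip to the handle. Following the handle's arc closed it, with no more than about 8 N read.

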